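Load the tape spools on the dressing trolley's spindle

TASK

Restock the tape holder on the treatment trolley: thread the large tape spool onto the upright spindle so it lies flat on the holder's foot, with the small tape spool on the spindle on top of it, also flat. The round lidded tin has no hole and is not a spool: leave it where it is.

Things in the scene. Friction and masses are not known exactly. Their poses are not given: they have to be found in the camera images.
- holder: tape holder, fixed to the table: round grey foot, 100 mm diameter and 14 mm high, with a thin upright steel spindle in its middle, 10 mm diameter, with a rounded tip 66 mm above the table (52 mm above the foot). Origin: on the spindle's axis at table height; z is up along the spindle.
- large_spool: large tape spool, rigid, lying flat on the table: white ring with grey core, 60 mm outer diameter, 22 mm high, through hole of 32 mm diameter, about 80 g. Origin: its centre, at half its height on the axis of the hole; z is the axis of the hole.
- small_spool: small tape spool, rigid, lying flat on the table: white ring with grey core, 44 mm outer diameter, 20 mm high, through hole of 32 mm diameter, about 50 g. Origin: its centre, at half its height on the axis of the hole; z is the axis of the hole.
- tin: closed round tin, white with a thin grey band, 52 mm diameter, 20 mm high, no hole; a bystander among the spools (any of the three may be in any of their three places). Origin: its centre, at half its height.

How it is judged (in metres and radians):
On the way:
1. the large spool is on the spindle, flat on the foot (horizontal distance between large_spool and holder below 0.015 m and z of large_spool in the frame of holder below 0.031 m and angle between the z axis of large_spool and the z axis of holder, either way round below 0.17 rad), for 0.2 s.
At the end, for the whole second after the job is handed in: Both spools are on the spindle (centres within 15 mm of its axis), flat within about 10 degrees and at rest: the large one on the foot (its centre under 31 mm above the table), the small one on top of it (its centre 40 to 53 mm above the table); the tin is within 30 mm of where it started (all of step 1 and horizontal distance between small_spool and holder below 0.015 m and z of small_spool in the frame of holder between 0.04 and 0.053 m and angle between the z axis of small_spool and the z axis of holder, either way round below 0.17 rad and linear speed of each of large_spool, small_spool below 0.02 m/s and distance of tin from where it was at the start of the episode below 0.03 m); the robot touches nothing.
It fails at once if the tin is moved 30 mm or more from its place (distance of tin from where it was at the start of the episode above 0.03 m).
It also fails if it takes over 72 s, if anything falls off the work surface, if the arm or the gripper's body presses on something with over 40 N, if the wrist force passes 120 N, or if a joint passes its speed limit or range.

ROBOT

A 6-joint arm with a two-finger parallel gripper is mounted at the origin on the work surface. World frame = base frame: x ahead of the robot, y to its left, z up, the work surface at z = 0. Lengths are in mm, angles in rad, forces in N, time in s.
With the tool pointing down it reaches from about 350 to 925 mm from the base axis. Payload 6.4 kg.
Tool frame: the origin (TCP) lies at the very end of the fingers, on their centre line; the grasp point (between the pads) lies 19 mm behind it; y points along the fingers, z is the direction in which the jaws open and shut, and the axes are right-handed (so a half turn about y gives the same grasp; the last joint's range is limited). The gripper opens to 94 mm and grips with 3 to 60 N. Pads are 16 mm wide; open, the fingers measure 119 mm over their backs; the gripper's body (75 mm by 177 mm) begins 78 mm behind the grasp point.
Start: joints at [1.151, 0.245, 1.558, -0, 1.339, -0.174], TCP at [158.162, 630.475, 205.455] pointing down, gripper open.
Joint ranges: [-3.13, 3.13], [-1.02, 2.26], [0.13, 2.54], [-0.95, 4.09], [0.21, 2.88], [-2.74, 2.74]. Speed limits (rad/s): [2.57, 2.57, 3.14, 3.14, 3.14, 3.14].

INTERFACE

Orientations are given as a rotation vector (axis times angle).
In Python, from rig import robot, imaging, ticket gives the robot as it stands.
- The arm moves only by the tool jog_arm, never from a script. Its arguments are lists of equal length, an entry for each row: "slide": the shift along the world's x, y, z in mm, a list of three; "angular": the turn, a rotation vector about the world's x, y, z in rad, a list of three; "claw": the gripper command: -1 is fully open, 1 is shut, values between are in proportion. In form: {"slide": [[dx, dy, dz], ...], "angular": [[rx, ry, rz], ...], "claw": [claw, ...]}. A call has 1 to 12 rows; each row shifts and turns the commanded pose from where the row before left it; what a row does not reach is not made up. A row lasts 1/10 s, in which the tool goes at most 50 mm and 8.59 degrees, less where a joint would pass 70% of its speed; a pose out of reach is approached as far as the arm can. A call with a gripper value outside its range is refused whole. The fingers move at their own pace and stop on an object; "force" is the grip in N (left out, the last holds). Time passes only in rows, so rows that do not move let the fingers close. It gives the time, the measured TCP pose, the force and the opening at its end, in the units of the state.
- robot.observe(): the state, without advancing time (a new reading comes with each control period).
- imaging.read_camera(name): name is "scene" or "top"; returns the picture (420x560x3 uint8, red, green, blue); there is no depth.
- imaging.calibration(name): a dict with "fx", "fy", "cx", "cy" (pixels), "cam_to_world" (4x4, takes a point from camera to world coordinates). Camera axes: x right, y up, looking along -z (the intrinsics and any distortion apply to the point x, -y, -z); pixel columns grow to the right and rows downward; lengths in mm; the calibration is good to about 2 mm. A picture is of the moment at which its call begins. calibration takes no time and is no camera call.
- ticket.hand_in(): hands the job in, once; it reports no verdict.
The state is a dict: "time_s": time; "qpos": joint angles; "qvel": joint speeds; "joint_efforts": joint torques, N m; "position": TCP position; "tcp_rot": TCP orientation; "wrist_force": force on the tool from outside, world axes, zero at the start; "torque": the same for the moment, N m; "opening": finger opening in mm.
Only numpy, scipy, OpenCV 4.12 (cv2) and the standard library are available. Lean on these libraries where they do the work, as an engineer would, in place of code of your own. Each camera call takes 0.05 s, during which the arm holds its last target. There are 200 camera calls.

## Working session

There is one attempt and no reset: what is moved stays moved. The work goes in short steps, Python scripts to look and compute and a tool call to move; the robot and the scene stay as the last step left them, time stands still between calls to the robot, and variables do not carry over. Pictures are saved under pics/ and viewed, about 8 in all and at most 12, crops included, and the job is handed in when it is done.

Besides the shell and the picture viewer there is one more tool, called after "Emit:" by a JSON object that holds its "api" and its "payload", one argument or row to a line. jog_arm: Moves the arm, as the interface text tells. Its arguments: {"type":"object","properties":{"slide":{"type":"array","items":{"type":"array","items":{"type":"number"}}},"angular":{"type":"array","items":{"type":"array","items":{"type":"number"}}},"claw":{"type":"array","items":{"type":"number"}},"force":{"type":"number"}},"required":["slide","angular","claw"]}

```bash
mkdir -p pics
python3 - <<'E'
from rig import robot, imaging
import cv2
for n in("scene","top"):
    im=imaging.read_camera(n); cv2.imwrite(f"pics/{n}0.png",im[:,:,::-1])
    print(imaging.calibration(n))
print(robot.observe())
E
```

```text
{'fx': 408.75649274484294, 'fy': 408.75649274484294, 'cx': 274.2959493150586, 'cy': 202.0795005099506, 'cam_to_world': array([[-4.05360047e-02, -6.00380905e-01,  7.98686172e-01,
         1.21840973e+03],
       [ 9.99175473e-01, -2.61824163e-02,  3.10299086e-02,
         4.45460143e+01],
       [ 2.28176927e-03,  7.99285462e-01,  6.00947206e-01,
         5.70509170e+02],
       [ 0.00000000e+00,  0.00000000e+00,  0.00000000e+00,
         1.00000000e+00]])}
{'fx': 467.5249228850201, 'fy': 467.5249228850201, 'cx': 285.2465801046583, 'cy': 210.12077332470884, 'cam_to_world': array([[ 1.80856841e-02,  9.85876431e-01, -1.66494958e-01,
         3.58996278e+02],
       [-9.99818279e-01,  1.88365172e-02,  2.93150527e-03,
         6.99116258e+00],
       [ 6.02628709e-03,  1.66411684e-01,  9.86037948e-01,
         1.06361814e+03],
       [ 0.00000000e+00,  0.00000000e+00,  0.00000000e+00,
         1.00000000e+00]])}
{'time_s': 0.1, 'qpos': array([ 1.15087693e+00,  2.45720520e-01,  1.55883534e+00,  1.54513830e-05,
        1.33867719e+00, -1.74097156e-01]), 'qvel': array([ 0.00110915, -0.00191179, -0.00262728,  0.00152728, -0.00066363,
        0.00142199]), 'joint_efforts': array([ 1.58289000e-03, -4.16918850e+01, -3.15523803e+01,  6.87399460e-02,
        3.09782359e-02, -6.72646775e-05]), 'position': array([157.95752769, 629.99007482, 204.50122946]), 'tcp_rot': array([-1.56373323,  0.19341391, -0.19263545]), 'wrist_force': array([-0.16186665, -0.79105578, -0.54871168]), 'torque': array([ 0.00428163,  0.02479432, -0.02659219]), 'opening': 93.77779173046986}
```

View pics/top0.png

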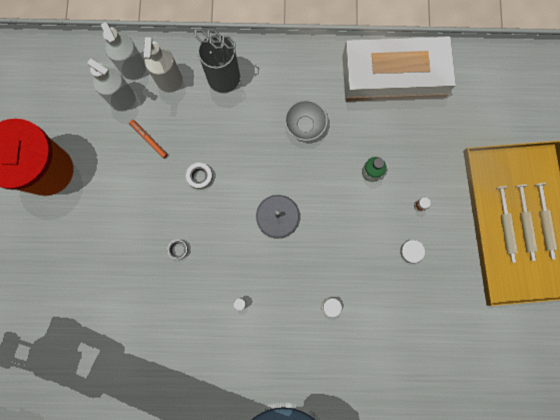

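View pics/scene0.png

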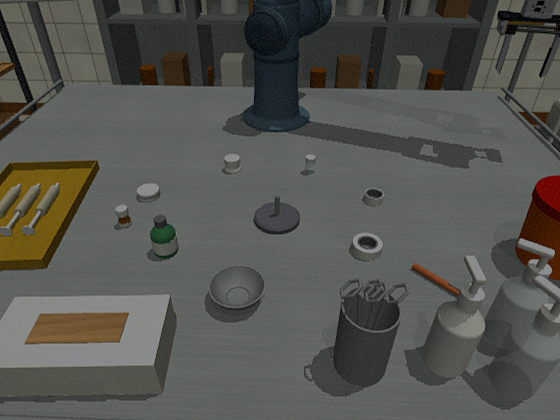

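The top view shows the large spool at about px (199,176), the small spool at (178,250), the holder at (278,216) and the plain tin at (413,251). In the scene view they sit at (367,246), (374,197), (277,217) and (148,192). The white item at (332,308) is capped and isn't the tin. Next I'll measure by colour masks and ray casting.

```bash
cat > h.py <<'E'
import numpy as np, cv2
from rig import imaging
def ray(n,u,v):
    c=imaging.calibration(n);M=np.array(c["cam_to_world"])
    d=M[:3,:3]@np.array([(u-c["cx"])/c["fx"],-(v-c["cy"])/c["fy"],-1.]);return M[:3,3],d
def onplane(n,u,v,z):
    o,d=ray(n,u,v);return o+d*(z-o[2])/d[2]
def blob(im,u,v,r,cond):
    """filled outer contour of the biggest mask blob near u,v -> centroid, contour"""
    u0,v0=int(u-r),int(v-r);m=cond(im[v0:v0+2*r,u0:u0+2*r].astype(int)).astype(np.uint8)*255
    cs,_=cv2.findContours(m,cv2.RETR_EXTERNAL,cv2.CHAIN_APPROX_NONE)
    c=max(cs,key=cv2.contourArea)+np.array([u0,v0]);return c.astype(np.float32)
white=lambda p:p.min(2)>185
dark=lambda p:p.max(2)<110
def circ(n,c,z):
    P=np.array([onplane(n,u,v,z)[:2] for u,v in c[:,0]],np.float32)
    (x,y),r=cv2.minEnclosingCircle(P);e=cv2.fitEllipse(P);return np.round([x,y,2*r],1),np.round(e[0],1),np.round(e[1],1)
E
python3 - <<'E'
from h import *
im={n:cv2.imread(f"pics/{n}0.png")[:,:,::-1] for n in("top","scene")}
for nm,z,f,pt,ps,r in [("large",22,white,(199,176),(367,246),22),("small",20,white,(178,250),(374,197),18),("tin",20,white,(413,251),(148,192),20),("foot",14,dark,(278,216),(277,217),32)]:
    for n,p in(("top",pt),("scene",ps)):
        try:print(nm,n,*circ(n,blob(im[n],*p,r,f),z))
        except Exception as e:print(nm,n,e, im[n][p[1],p[0]-10:p[0]+11:2].tolist())
a=np.hstack([cv2.resize(im["top"][160:270,150:320],None,fx=4,fy=4)])
cv2.imwrite("pics/crop1.png",a[:,:,::-1])
E
```

```text
large top [613.5 204.7  56.7] [613.6 204.7] [54.5 55. ]
large scene max() iterable argument is empty [[141, 143, 142], [141, 142, 143], [69, 70, 71], [93, 93, 93], [78, 82, 80], [86, 92, 91], [63, 62, 63], [35, 35, 40], [36, 33, 37], [70, 66, 73], [120, 124, 121]]
small top max() iterable argument is empty [[169, 169, 169], [41, 39, 40], [71, 75, 72], [118, 122, 117], [152, 157, 150], [149, 154, 149], [152, 157, 151], [152, 158, 150], [106, 105, 105], [157, 158, 157], [68, 69, 65]]
small scene max() iterable argument is empty [[54, 61, 54], [58, 60, 58], [96, 95, 91], [94, 94, 92], [106, 108, 105], [69, 70, 72], [56, 55, 55], [67, 68, 64], [115, 113, 117], [121, 123, 120], [94, 100, 98]]
tin top [ 448.3 -284.    48.9] [ 448.6 -283.9] [45.6 47.5]
tin scene max() iterable argument is empty [[145, 148, 150], [137, 139, 138], [136, 137, 141], [136, 137, 138], [139, 143, 140], [140, 143, 145], [132, 137, 137], [141, 144, 142], [138, 139, 140], [104, 106, 102], [64, 62, 59]]
foot top [522.   20.7 100.5] [522.3  20.9] [97.3 98.1]
foot scene [515.9  23.  259.7] [515.2  22.2] [163.8 258.6]
```

View pics/crop1.png

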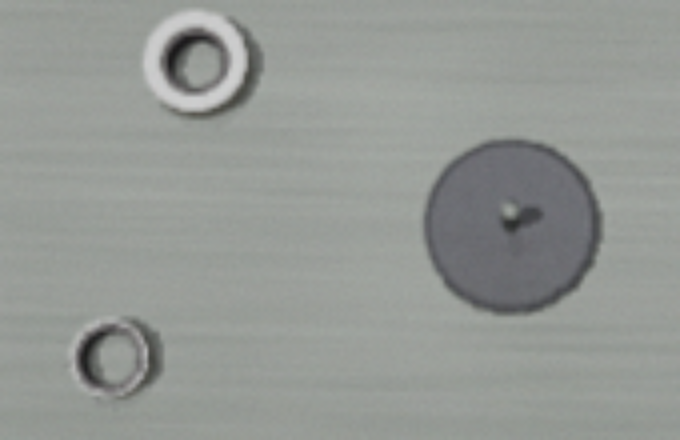

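Run:
```python
from h import *
from rig import robot
from scipy.spatial.transform import Rotation as R
im={n:cv2.imread(f"pics/{n}0.png")[:,:,::-1] for n in("top","scene")}
print("small hand",onplane("top",178.25,249.2,20))
for th in(158,165):print("small mask",circ("top",blob(im["top"],178,249,14,lambda p:(p.min(2)>th)|(p.max(2)<105)),20), circ("top",blob(im["top"],178,249,14,lambda p:p.min(2)>th),20))
g=lambda p:p.min(2)>150
print("large scene",circ("scene",blob(im["scene"],367,242,22,g),22))
print("small scene",circ("scene",blob(im["scene"],374,194,14,g),20))
print("tip",onplane("top",277.5,212.7,66))
print("foot scene", onplane("scene",277,216,14), "tip scene",onplane("scene",277,197,66))
s=robot.observe();print(R.from_rotvec(s["tcp_rot"]).as_matrix().round(3))
```

```text
small hand [442.32192312 240.77480273  20.        ]
small mask (array([443.8, 248.1,  44. ]), array([444. , 252.2]), array([26.9, 40.5])) (array([443.8, 248.1,  44. ]), array([442.9, 246.2]), array([37.7, 42.4]))
small mask (array([446.2, 249.4,  40.3]), array([445.3, 251. ]), array([28.8, 35.5])) (array([447. , 257.2,  33.5]), array([442.4, 247.2]), array([35.2, 40.2]))Traceback (most recent call last):
  File "<stdin>", line 8, in <module>
  File "h.py", line 12, in blob
    c=max(cs,key=cv2.contourArea)+np.array([u0,v0]);return c.astype(np.float32)
      ~~~^^^^^^^^^^^^^^^^^^^^^^^^
ValueError: max() iterable argument is empty
```

Run:
```python
from h import *
from rig import robot
from scipy.spatial.transform import Rotation as R
im={n:cv2.imread(f"pics/{n}0.png")[:,:,::-1] for n in("top","scene")}
print("tip",onplane("top",277.5,212.7,66))
print("foot scene", onplane("scene",277,216,14), "tip scene",onplane("scene",277,197,66))
print("large scene",onplane("scene",367,241,22),"small",onplane("scene",374,194,20))
s=robot.observe();print(R.from_rotvec(s["tcp_rot"]).as_matrix().round(3))
cv2.imwrite("pics/crop2.png",cv2.resize(np.hstack([im["top"][230:270,158:198],im["scene"][178:218,354:394]]),None,fx=8,fy=8,interpolation=0)[:,:,::-1])
```

```text
tip [521.47293944  20.6668627   66.        ]
foot scene [528.69362657  23.70112538  14.        ] tip scene [530.01028603  23.4219925   66.        ]
large scene [609.75980872 205.13483066  22.        ] small [445.80200791 244.34787481  20.        ]
[[ 0.97  -0.001  0.243]
 [-0.243 -0.001  0.97 ]
 [-0.    -1.    -0.002]]
```

View pics/crop2.png

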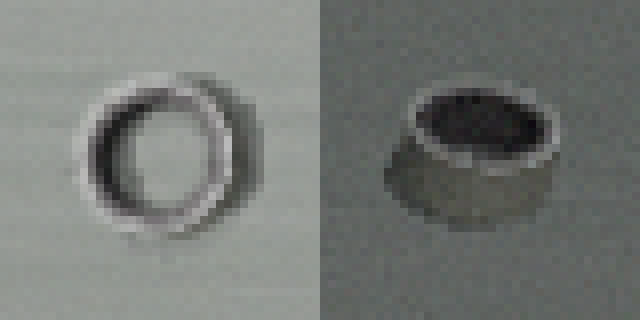

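The close-up puts the small spool at top px (176.8,249.1) and scene px (373.8,193.3), so about (443,244). The large spool is at (613,205) and the holder at (522,21). The two views agree to within a few mm, except for the holder, where x differs by about 7 mm; I trust the top view there. I'll move over the large spool now.

Emit:
{"api": "jog_arm", "payload": {
  "slide": [
    [38, -35.5, 0],
    [38, -35.5, 0],
    [38, -35.5, 0],
    [38, -35.5, 0],
    [38, -35.5, 0],
    [38, -35.5, 0],
    [38, -35.5, 0],
    [38, -35.5, 0],
    [38, -35.5, 0],
    [38, -35.5, 0],
    [38, -35.5, 0],
    [37, -35, 0]
  ],
  "angular": [
    [0, 0, 0],
    [0, 0, 0],
    [0, 0, 0],
    [0, 0, 0],
    [0, 0, 0],
    [0, 0, 0],
    [0, 0, 0],
    [0, 0, 0],
    [0, 0, 0],
    [0, 0, 0],
    [0, 0, 0],
    [0, 0, 0]
  ],
  "claw": [-1, -1, -1, -1, -1, -1, -1, -1, -1, -1, -1, -1],
  "force": 15
}}

```text
time_s: 1.3
position: [597.4, 218.9, 205.0]
tcp_rot: [-1.562, 0.194, -0.193]
wrist_force: [0.5, 0.9, -0.1]
opening: 93.7
```

Emit:
{"api": "jog_arm", "payload": {
  "slide": [
    [0, 0, 0],
    [0, 0, -30],
    [0, 0, -30],
    [0, 0, -30],
    [0, 0, -30],
    [0, 0, -20],
    [0, 0, 0],
    [0, 0, 0]
  ],
  "angular": [
    [0, 0, 0],
    [0, 0, 0],
    [0, 0, 0],
    [0, 0, 0],
    [0, 0, 0],
    [0, 0, 0],
    [0, 0, 0],
    [0, 0, 0]
  ],
  "claw": [-1, -1, -1, -1, -1, -1, -1, -1]
}}

```text
time_s: 2.1
position: [596.0, 221.1, 65.6]
tcp_rot: [-1.562, 0.193, -0.192]
wrist_force: [0.0, 1.2, 0.2]
opening: 94.0
```

Emit:
{"api": "jog_arm", "payload": {
  "slide": [
    [9, -8, 0],
    [8.5, -8.5, 0],
    [0, 0, -15],
    [0, 0, 0],
    [0, 0, 0]
  ],
  "angular": [
    [0, 0, 0],
    [0, 0, 0],
    [0, 0, 0],
    [0, 0, 0],
    [0, 0, 0]
  ],
  "claw": [-1, -1, -1, -1, -1]
}}

```text
time_s: 2.6
position: [613.1, 203.9, 49.4]
tcp_rot: [-1.563, 0.195, -0.192]
wrist_force: [0.2, -0.8, -0.3]
opening: 94.2
```

Run:
```python
from h import *
a=imaging.read_camera("scene");b=imaging.read_camera("top")
cv2.imwrite("pics/p1.png",cv2.resize(np.hstack([a[150:300,280:430],b[110:260,130:280]]),None,fx=2.6,fy=2.6)[:,:,::-1])
```

```text
(no output)
```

View pics/p1.png

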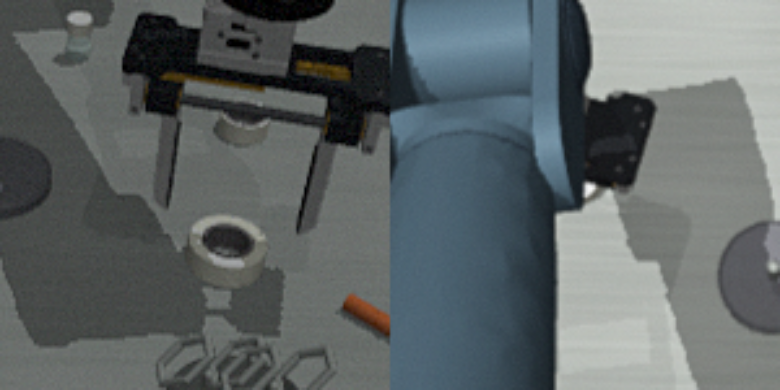

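The fingers, at crop px (165,205) and (308,230), straddle the spool at (228,245), so I'll descend and grip.

Emit:
{"api": "jog_arm", "payload": {
  "slide": [
    [0, 0, -20],
    [0, 0, -15],
    [0, 0, -10],
    [0, 0, 0],
    [0, 0, 0],
    [0, 0, 0],
    [0, 0, 0],
    [0, 0, 0],
    [0, 0, 0],
    [0, 0, 0]
  ],
  "angular": [
    [0, 0, 0],
    [0, 0, 0],
    [0, 0, 0],
    [0, 0, 0],
    [0, 0, 0],
    [0, 0, 0],
    [0, 0, 0],
    [0, 0, 0],
    [0, 0, 0],
    [0, 0, 0]
  ],
  "claw": [-1, -1, -1, -1, 0.6, 0.6, 0.6, 0.6, 0.6, 0.6],
  "force": 15
}}

```text
time_s: 3.7
position: [614.2, 204.2, 5.9]
tcp_rot: [-1.562, 0.192, -0.193]
wrist_force: [0.5, 0.2, 1.8]
opening: 59.5
```

Emit:
{"api": "jog_arm", "payload": {
  "slide": [
    [0, 0, 10],
    [0, 0, 25],
    [0, 0, 30],
    [0, 0, 25],
    [0, 0, 0],
    [0, 0, 0]
  ],
  "angular": [
    [0, 0, 0],
    [0, 0, 0],
    [0, 0, 0],
    [0, 0, 0],
    [0, 0, 0],
    [0, 0, 0]
  ],
  "claw": [0.6, 0.6, 0.6, 0.6, 0.6, 0.6]
}}

```text
time_s: 4.3
position: [613.8, 204.1, 95.5]
tcp_rot: [-1.562, 0.193, -0.193]
wrist_force: [-0.6, -0.1, -1.1]
opening: 59.5
```

Emit:
{"api": "jog_arm", "payload": {
  "slide": [
    [-10, -20, 0],
    [-15, -30, 0],
    [-15, -30, 0],
    [-15, -30, 0],
    [-15, -30, 0],
    [-12, -23, 0],
    [-10, -20, 0],
    [0, 0, 0],
    [0, 0, 0],
    [0, 0, 0]
  ],
  "angular": [
    [0, 0, 0],
    [0, 0, 0],
    [0, 0, 0],
    [0, 0, 0],
    [0, 0, 0],
    [0, 0, 0],
    [0, 0, 0],
    [0, 0, 0],
    [0, 0, 0],
    [0, 0, 0]
  ],
  "claw": [0.6, 0.6, 0.6, 0.6, 0.6, 0.6, 0.6, 0.6, 0.6, 0.6]
}}

```text
time_s: 5.3
position: [521.7, 21.9, 94.7]
tcp_rot: [-1.562, 0.193, -0.191]
wrist_force: [0.3, 0.7, -1.2]
opening: 59.3
```

Run:
```python
from h import *
a=imaging.read_camera("scene");b=imaging.read_camera("top")
cv2.imwrite("pics/p2.png",cv2.resize(np.hstack([a[110:260,200:350],b[150:300,200:350]]),None,fx=2.6,fy=2.6)[:,:,::-1])
```

```text
(no output)
```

View pics/p2.png

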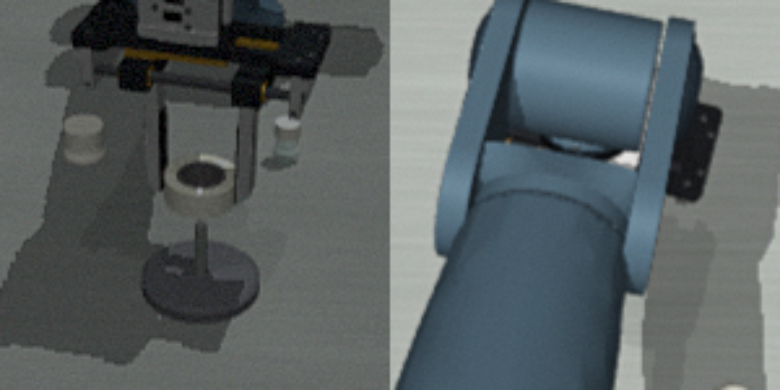

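The spool hangs level, and its hole at crop px (202,175) lines up with the spindle at (201,235). I'll lower in stages and watch the force.

Emit:
{"api": "jog_arm", "payload": {
  "slide": [
    [0, -1, -10],
    [0, 0, -10],
    [0, 0, -8],
    [0, 0, -8],
    [0, 0, -8],
    [0, 0, 0]
  ],
  "angular": [
    [0, 0, 0],
    [0, 0, 0],
    [0, 0, 0],
    [0, 0, 0],
    [0, 0, 0],
    [0, 0, 0]
  ],
  "claw": [0.6, 0.6, 0.6, 0.6, 0.6, 0.6]
}}

```text
time_s: 6.0
position: [520.8, 20.3, 49.9]
tcp_rot: [-1.562, 0.195, -0.191]
wrist_force: [-0.5, -0.7, -0.9]
opening: 59.1
```

Emit:
{"api": "jog_arm", "payload": {
  "slide": [
    [0, 0, -10],
    [0, 0, -10],
    [0, 0, -6],
    [0, 0, -3],
    [0, 0, 0],
    [0, 0, 0]
  ],
  "angular": [
    [0, 0, 0],
    [0, 0, 0],
    [0, 0, 0],
    [0, 0, 0],
    [0, 0, 0],
    [0, 0, 0]
  ],
  "claw": [0.6, 0.6, 0.6, 0.6, 0.6, 0.6]
}}

```text
time_s: 6.6
position: [522.1, 20.1, 22.6]
tcp_rot: [-1.562, 0.193, -0.193]
wrist_force: [-0.4, -0.5, -1.3]
opening: 59.2
```

Emit:
{"api": "jog_arm", "payload": {
  "slide": [
    [0, 0, 0],
    [0, 0, 0],
    [0, 0, 0],
    [0, 0, 0],
    [0, 0, 0],
    [0, 0, 0],
    [0, 0, 20],
    [0, 0, 30],
    [0, 0, 40],
    [0, 0, 40],
    [0, 0, 0]
  ],
  "angular": [
    [0, 0, 0],
    [0, 0, 0],
    [0, 0, 0],
    [0, 0, 0],
    [0, 0, 0],
    [0, 0, 0],
    [0, 0, 0],
    [0, 0, 0],
    [0, 0, 0],
    [0, 0, 0],
    [0, 0, 0]
  ],
  "claw": [-1, -1, -1, -1, -1, -1, -1, -1, -1, -1, -1]
}}

```text
time_s: 7.7
position: [525.9, 19.5, 158.9]
tcp_rot: [-1.563, 0.183, -0.202]
wrist_force: [0.2, -0.3, -0.2]
opening: 94.5
```

Emit:
{"api": "jog_arm", "payload": {
  "slide": [
    [-10, 28, 0],
    [-10, 28, 0],
    [-10, 28, 0],
    [-10, 28, 0],
    [-10, 28, 0],
    [-10, 28, 0],
    [-10, 28, 0],
    [-10, 28, 0],
    [0, 0, -30],
    [0, 0, -30],
    [0, 0, 0],
    [0, 0, 0]
  ],
  "angular": [
    [0, 0, 0],
    [0, 0, 0],
    [0, 0, 0],
    [0, 0, 0],
    [0, 0, 0],
    [0, 0, 0],
    [0, 0, 0],
    [0, 0, 0],
    [0, 0, 0],
    [0, 0, 0],
    [0, 0, 0],
    [0, 0, 0]
  ],
  "claw": [-1, -1, -1, -1, -1, -1, -1, -1, -1, -1, -1, -1]
}}

```text
time_s: 8.9
position: [441.4, 244.0, 92.1]
tcp_rot: [-1.563, 0.194, -0.192]
wrist_force: [0.3, 0.5, 0.4]
opening: 94.2
```

Run:
```python
from h import *
a=imaging.read_camera("scene");b=imaging.read_camera("top")
cv2.imwrite("pics/p3.png",cv2.resize(np.hstack([a[110:260,250:400],b[150:300,170:320]]),None,fx=2.6,fy=2.6)[:,:,::-1])
```

```text
(no output)
```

View pics/p3.png

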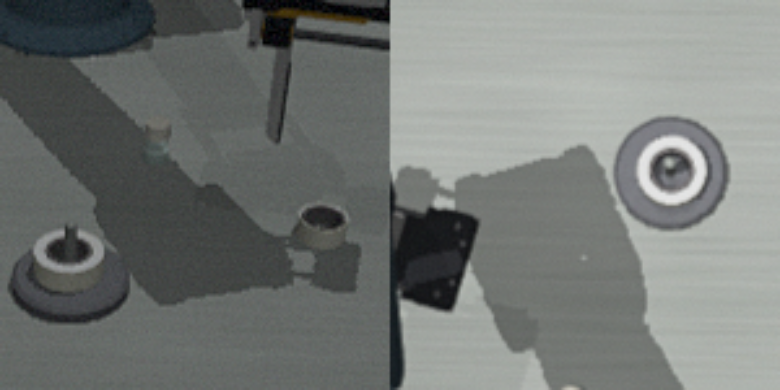

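The large spool lies flat on the foot around the spindle, at top crop px (671,171). I'll descend on the small spool now.

Emit:
{"api": "jog_arm", "payload": {
  "slide": [
    [2, 0, -20],
    [0, 0, -30],
    [0, 0, -20],
    [0, 0, -10],
    [0, 0, -7],
    [0, 0, 0],
    [0, 0, 0]
  ],
  "angular": [
    [0, 0, 0],
    [0, 0, 0],
    [0, 0, 0],
    [0, 0, 0],
    [0, 0, 0],
    [0, 0, 0],
    [0, 0, 0]
  ],
  "claw": [-1, -1, -1, -1, -1, -1, -1]
}}

```text
time_s: 9.7
position: [444.9, 244.4, 6.6]
tcp_rot: [-1.561, 0.191, -0.194]
wrist_force: [-0.1, -0.3, 0.3]
opening: 93.8
```

Emit:
{"api": "jog_arm", "payload": {
  "slide": [
    [0, 0, 0],
    [0, 0, 0],
    [0, 0, 0],
    [0, 0, 0],
    [0, 0, 0],
    [0, 0, 0],
    [0, 0, 0],
    [0, 0, 0],
    [0, 0, 0]
  ],
  "angular": [
    [0, 0, 0],
    [0, 0, 0],
    [0, 0, 0],
    [0, 0, 0],
    [0, 0, 0],
    [0, 0, 0],
    [0, 0, 0],
    [0, 0, 0],
    [0, 0, 0]
  ],
  "claw": [0.8, 0.8, 0.8, 0.8, 0.8, 0.8, 0.8, 0.8, 0.8],
  "force": 12
}}

```text
time_s: 10.6
position: [443.9, 244.2, 5.4]
tcp_rot: [-1.562, 0.193, -0.193]
wrist_force: [-0.3, 0.5, -0.4]
opening: 43.0
```

Gripped at about 43–44 mm. I'll lift to TCP z 130 and carry it to the holder.

Emit:
{"api": "jog_arm", "payload": {
  "slide": [
    [0, 0, 10],
    [0, 0, 30],
    [0, 0, 35],
    [0, 0, 35],
    [0, 0, 15],
    [0, 0, 0]
  ],
  "angular": [
    [0, 0, 0],
    [0, 0, 0],
    [0, 0, 0],
    [0, 0, 0],
    [0, 0, 0],
    [0, 0, 0]
  ],
  "claw": [0.8, 0.8, 0.8, 0.8, 0.8, 0.8]
}}

```text
time_s: 11.2
position: [445.9, 244.8, 134.0]
tcp_rot: [-1.56, 0.188, -0.198]
wrist_force: [0.4, 0.4, -2.0]
opening: 42.9
```

Emit:
{"api": "jog_arm", "payload": {
  "slide": [
    [5, -14, 0],
    [9, -26, 0],
    [10, -28, 0],
    [10, -28, 0],
    [10, -28, 0],
    [10, -28, 0],
    [9, -26, 0],
    [9, -26, 0],
    [6, -19, 0],
    [0, 0, 0],
    [0, 0, 0],
    [0, 0, 0]
  ],
  "angular": [
    [0, 0, 0],
    [0, 0, 0],
    [0, 0, 0],
    [0, 0, 0],
    [0, 0, 0],
    [0, 0, 0],
    [0, 0, 0],
    [0, 0, 0],
    [0, 0, 0],
    [0, 0, 0],
    [0, 0, 0],
    [0, 0, 0]
  ],
  "claw": [0.8, 0.8, 0.8, 0.8, 0.8, 0.8, 0.8, 0.8, 0.8, 0.8, 0.8, 0.8]
}}

```text
time_s: 12.4
position: [521.1, 22.0, 129.7]
tcp_rot: [-1.562, 0.194, -0.191]
wrist_force: [-0.1, 0.9, -0.8]
opening: 43.1
```

Run:
```python
from h import *
a=imaging.read_camera("scene")
cv2.imwrite("pics/p4.png",cv2.resize(a[110:260,200:350],None,fx=3.5,fy=3.5)[:,:,::-1])
```

```text
(no output)
```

View pics/p4.png

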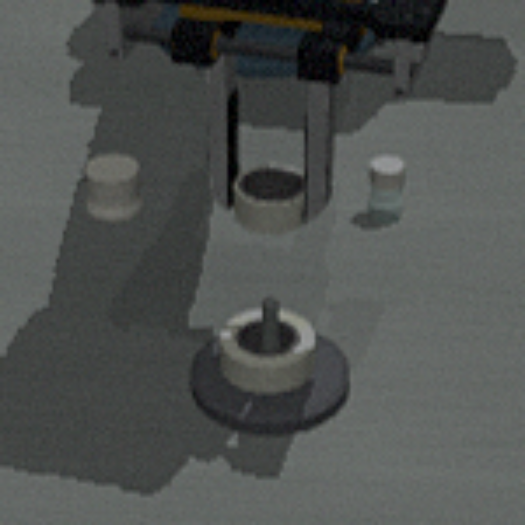

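The small spool hangs level with its hole at crop px (270,185), directly over the spindle tip at (270,300). Lowering.

Emit:
{"api": "jog_arm", "payload": {
  "slide": [
    [0.5, -1, -20],
    [0, 0, -20],
    [0, 0, -10],
    [0, 0, -8],
    [0, 0, -8],
    [0, 0, -8],
    [0, 0, 0],
    [0, 0, 0]
  ],
  "angular": [
    [0, 0, 0],
    [0, 0, 0],
    [0, 0, 0],
    [0, 0, 0],
    [0, 0, 0],
    [0, 0, 0],
    [0, 0, 0],
    [0, 0, 0]
  ],
  "claw": [0.8, 0.8, 0.8, 0.8, 0.8, 0.8, 0.8, 0.8]
}}

```text
time_s: 13.25
position: [522.6, 20.1, 56.6]
tcp_rot: [-1.562, 0.193, -0.193]
wrist_force: [-0.7, -0.2, -0.4]
opening: 42.9
```

Emit:
{"api": "jog_arm", "payload": {
  "slide": [
    [0, 0, -6],
    [0, 0, -5],
    [0, 0, -3],
    [0, 0, 0],
    [0, 0, 0],
    [0, 0, 0]
  ],
  "angular": [
    [0, 0, 0],
    [0, 0, 0],
    [0, 0, 0],
    [0, 0, 0],
    [0, 0, 0],
    [0, 0, 0]
  ],
  "claw": [0.8, 0.8, 0.8, 0.8, 0.8, 0.8]
}}

```text
time_s: 13.85
position: [522.6, 20.1, 42.6]
tcp_rot: [-1.562, 0.193, -0.193]
wrist_force: [-0.1, -0.2, 0.0]
opening: 42.9
```

Emit:
{"api": "jog_arm", "payload": {
  "slide": [
    [0, 0, 0],
    [0, 0, 0],
    [0, 0, 0],
    [0, 0, 0],
    [0, 0, 0],
    [0, 0, 0],
    [0, 0, 0],
    [0, 0, 20],
    [0, 0, 30],
    [0, 0, 30],
    [0, 0, 40],
    [0, 0, 0]
  ],
  "angular": [
    [0, 0, 0],
    [0, 0, 0],
    [0, 0, 0],
    [0, 0, 0],
    [0, 0, 0],
    [0, 0, 0],
    [0, 0, 0],
    [0, 0, 0],
    [0, 0, 0],
    [0, 0, 0],
    [0, 0, 0],
    [0, 0, 0]
  ],
  "claw": [-1, -1, -1, -1, -1, -1, -1, -1, -1, -1, -1, -1]
}}

```text
time_s: 15.05
position: [526.1, 19.6, 168.6]
tcp_rot: [-1.563, 0.184, -0.202]
wrist_force: [0.8, -0.6, -0.1]
opening: 93.7
```

Emit:
{"api": "jog_arm", "payload": {
  "slide": [
    [-10, 30, 0],
    [-10, 35, 0],
    [-10, 35, 0],
    [-10, 35, 0],
    [-10, 35, 0],
    [0, 30, 0],
    [0, 0, 0],
    [0, 0, 0]
  ],
  "angular": [
    [0, 0, 0],
    [0, 0, 0],
    [0, 0, 0],
    [0, 0, 0],
    [0, 0, 0],
    [0, 0, 0],
    [0, 0, 0],
    [0, 0, 0]
  ],
  "claw": [-1, -1, -1, -1, -1, -1, -1, -1]
}}

```text
time_s: 15.85
position: [472.0, 220.2, 161.8]
tcp_rot: [-1.563, 0.193, -0.191]
wrist_force: [-0.4, -1.0, -0.7]
opening: 93.9
```

Run:
```python
from h import *
a=imaging.read_camera("scene");b=imaging.read_camera("top")
cv2.imwrite("pics/p5.png",cv2.resize(np.hstack([a[160:260,230:330],b[165:265,228:328]]),None,fx=4,fy=4)[:,:,::-1])
try:print("tin",*circ("top",blob(b,413,251,20,white),20))
except Exception as e:print(e)
```

```text
tin [ 449.2 -284.4   52. ] [ 448.7 -284.2] [48.7 49.9]
```

View pics/p5.png

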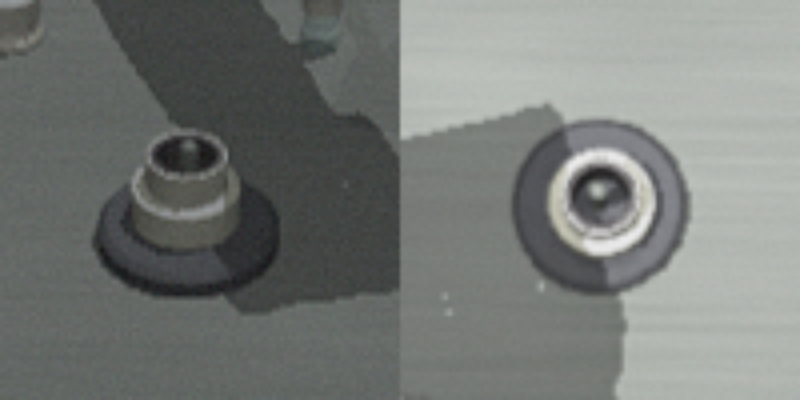

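Both spools are stacked flat and concentric on the foot, with the spindle tip visible inside the small spool's hole. In the top crop the centres are about px (601,202). The tin hasn't moved and the arm is clear, so I'll hand in.

```bash
python3 -c "
from rig import ticket
print(ticket.hand_in())"
```

```text
the job is handed in; nothing more can be done
None
```

I threaded the large spool onto the spindle, set the small one on top of it, moved the arm clear and handed the job in at about 16 s of the 72 s allowed.

- **Final pictures:** both spools look flat and centred on the foot, with the spindle tip visible inside the small spool's hole. I judged this by eye; I did not measure the final heights or tilts.
- **Tin:** measured at about (449, -284) mm, within 1 mm of its first measurement.
- **Force and grip:** the wrist force readings stayed near zero during both lowerings. The grips closed at 59.5 mm and 43 mm, which fits the 60 mm and 44 mm spools.
- **Disagreements:**
  - The two cameras differed by about 7 mm on the holder's x position, and I used the top camera's value. The spools threaded without contact.
  - The colour masks for the small spool were unreliable, so I read its centre from an enlarged crop of both views instead.

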